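# Clear the oversize tin jammed in the mouth of the supply-tin feeder

## Robot

A 6-joint arm with a two-finger parallel gripper is mounted at the origin on the work surface. World frame = base frame: x ahead of the robot, y to its left, z up, the work surface at z = 0. Lengths are in mm, angles in rad, forces in N, time in s.
With the tool pointing down it reaches from about 275 to 1000 mm from the base axis. Payload 8.4 kg.
Tool frame: the origin (TCP) lies at the very end of the fingers, on their centre line; the grasp point (between the pads) lies 19 mm behind it (bot.grip_depth is the distance from the TCP to the grasp point, in mm); z points along the fingers, y is the direction in which the jaws open and shut (so a half turn about z gives the same grasp; the last joint's range is limited). The gripper opens to 85 mm and grips with 20 to 120 N. Pads are 22 mm wide; open, the fingers measure 114 mm over their backs; the gripper's body (76 mm by 85 mm) begins 54 mm behind the grasp point. The pads swing forward as they close: fully open they stand 13 mm farther back than shut.
Start: joints at [-1.22, 0.353, 1.633, -0, 1.155, -0.002], TCP at [215.953, -586.509, 231.281] pointing down, gripper open.
Joint ranges: [-2.63, 2.63], [-0.92, 2.1], [0.06, 2.66], [-1.3, 4.44], [0, 2.69], [-3.02, 3.02]. Speed limits (rad/s): [2.22, 2.22, 2.79, 3.14, 3.14, 3.14].

## Interface

Orientations are given as a unit quaternion [w, x, y, z].
In Python, from bench import bot gives the robot as it stands.
- The arm moves only by the tool send_rows, never from a script. Its argument "targets" is a list of rows, each a list of 5 numbers: the shift along the tool's x, y, z in units of 20 cm (1.0 is 20 cm), then the turn about the tool's z in units of 180 degrees (1.0 is 180 degrees), then the gripper command: -1 is fully open, 1 is shut, values between are in proportion. In form: [[x, y, z, twist, gripper], ...]. A call has 1 to 20 rows; each row is the pose to reach, as a shift and turn from the pose commanded when the call began, along the tool's axes at that moment, turning the shorter way round; what a row does not reach only later rows make up. A row lasts 1/10 s, in which the tool goes at most 50 mm and 8.59 degrees, less where a joint would pass 70% of its speed; a pose out of reach is approached as far as the arm can. A call with a number of a shift or a turn outside -1 to 1 is refused whole. A call with a gripper value outside its range is refused whole. The fingers move at their own pace and stop on an object; "newtons" is the grip in N (left out, the last holds). Time passes only in rows, so rows that repeat a pose let the fingers close. It gives the time, the measured TCP pose, the force and the opening at its end, in the units of the state.
- bot.get_state(): the state, without advancing time (a new reading comes with each control period).
- bot.camera(name): name is "side" or "top"; returns a dict with "frame" (384x512x3 uint8, blue, green, red), "K" (3x3 intrinsics, pixels), "dist" ([k1, k2, p1, p2, k3] as OpenCV has them; the pictures are not rectified), "extrinsics" (4x4, takes a point from camera to world coordinates). Camera axes: x right, y up, looking along -z (the intrinsics and any distortion apply to the point x, -y, -z); pixel columns grow to the right and rows downward; lengths in mm; the calibration is good to about 2 mm. A picture is of the moment at which its call begins. There is no depth.
- bot.sign_off(): hands the job in, once; it reports no verdict.
Trained networks look in the newest picture that a camera, given by its name, has taken for a name from the list of things; names that differ only in an ending like _2 or _b are one class to them, and where a whole thing is asked for, a point or a joint stands for the part that bears it (a point fixed in the world has none). Each returns a list of dicts, best first, with "p" (0 to 1); they miss things now and then, are a little off and sometimes report something else, mostly with a low value. They report only what shows in the picture. A call takes as long as a camera call. They do not tell look-alikes from the thing itself.
- bot.regions_of(thing, camera): "region" (384x512 bool, what is visible of it) and "bbox" ([left, top, width, height] in pixels, round what is visible of it).
- bot.landmark_of(thing, camera): "position" ([column, row] in pixels: a listed point, or the origin of a listed thing).
The state is a dict: "t": time; "joint_positions": joint angles; "qvel": joint speeds; "joint_torque": joint torques, N m; "position": TCP position; "orientation": TCP orientation; "ft_force": force on the tool from outside, world axes, zero at the start; "wrist_torque": the same for the moment, N m; "finger_gap": finger opening in mm.
Only numpy, scipy, OpenCV 4.12 (cv2) and the standard library are available. Lean on these libraries where they do the work, as an engineer would, in place of code of your own. Each camera call takes 0.05 s, during which the arm holds its last target. There are 200 camera calls.

## Task

The feeder that hands out small tins of paper clips is jammed: a larger tin was loaded by mistake and is stuck in the mouth. Nudge it back through the mouth until the whole row behind it is pressed firmly against the follower's end stop, without squeezing the tins hard enough to dent them; then lift the big tin out and set it down upright in the round wooden tray, without dropping it. Leave the two small tins standing in the channel and the other things on the desk alone.

Things in the scene. Friction and masses are not known exactly. Their poses are not given: they have to be found in the camera images.
- feeder: Tin feeder, a dark grey metal channel fixed to the desk, 330 x 86 mm. Origin: on the desk under the middle of the mouth; x runs back along the channel (the way to push the jam), y across, z up. Channel floor: top 4 mm above the desk, x = -50 (open apron in front of the mouth) to 280 mm; open above up to x = 210 mm. Inner side faces at y = -31 and +31 mm.
- mouth (a point): Middle of the feeder's mouth, on the channel floor (feeder x = 0); feeder axes. Mouth: two round posts, radius 10 mm, at y = -35 and +35 mm, so the gap is 50 mm; behind each a tall cheek from x = 0 to 30 mm. Posts and cheeks reach 60 mm above the desk: no room to grip a tin between them.
- bay (a point): Point on the channel floor 60 mm behind the mouth, near where the pushed-back big tin ends up (55 to 78 mm). From 30 to 210 mm behind the mouth the sides are only low rails (outer faces 37 mm from the middle line, tops 14 mm above the desk), so a tin there can be gripped across the channel.
- housing (a point): Top front edge of the closed housing, 210 mm behind the mouth, 64 mm above the desk. Before it a black follower plate (56 wide, 8 thick, 40 mm high) stands behind the row on a stiff slide: stays put, yields backwards at about 2 N (sliding the whole row takes 3 to 6 N). Its end stop is inside, unseen, elsewhere each time (over some 20 mm); it is hard.
- big_tin: The larger, jammed tin: upright metal cylinder, diameter 58 mm, height 50 mm, about 0.14 kg. Origin: centre of its underside, z up. At the start it rests against the two mouth posts, its centre 18 mm behind the post centres. It must go back 35 to 60 mm; the row is firmly seated when it presses the first small tin with over 7.5 N for 0.25 s at the stop; tins dent at 18 N. Let go, it stays where it is.
- tin_a: First small tin, right behind the big one in the channel: upright metal cylinder, diameter 44 mm, height 38 mm, 0.08 kg. Origin: centre of its underside. After the push it touches the big tin, and can be dragged up and tipped if that is lifted while still pressed against it: draw the big tin a few mm towards the mouth first.
- tin_b: Second small tin, behind the first, same size, with the follower plate behind it. Origin: centre of its underside.
- tray: Loose round wooden tray on the desk, outer diameter about 118 mm, floor top 4 mm above the desk, rim 10 mm high with a clear inside diameter of about 105 mm. Origin: centre of its underside.
- mug: Bystander: white mug, 76 mm across, 82 mm high, handle on its +y side. Origin: centre of its underside.
- pen_cup: Bystander: round cup of pens, 76 mm across, about 145 mm high with its pens. Origin: centre of its underside.
- calculator: Bystander: flat pocket calculator, 130 x 85 x 20 mm. Origin: centre of its underside.
Mind the look-alikes: they are no part of the job. What is shaped like the tin_a but orange or yellow is not meant.

How it is judged:
By the outcome, as a careful person would: the job done as asked, in the order asked, and still so for the second after the job is handed in, with the robot touching nothing.
It also fails if it takes over 62 s, if anything falls off the work surface, if the arm or the gripper's body presses on something with over 40 N, if the wrist force passes 120 N, or if a joint passes its speed limit or range.

## Working session

There is one attempt and no reset: what is moved stays moved. The work goes in short steps, Python scripts to look and compute and a tool call to move; the robot and the scene stay as the last step left them, time stands still between calls to the robot, and variables do not carry over. Pictures are saved under pics/ and viewed, about 8 in all and at most 12, crops included, and the job is handed in when it is done.

Besides the shell and the picture viewer there is one more tool, called by a JSON object that holds its "fn" and its "kwargs", one argument or row to a line. send_rows: Moves the arm, as the interface text tells. Shifts and turns lie within -1 to 1; 1 stands for 20 cm of shift or 180 degrees of turn. Its arguments: {"type":"object","properties":{"targets":{"type":"array","items":{"type":"array","items":{"type":"number"}}},"newtons":{"type":"number"}},"required":["targets"]}

```bash
ls; mkdir -p pics; cat > h.py <<'E'
import numpy as np, cv2
from bench import bot
def cam(n):
    c=bot.camera(n); return c
def ray(c,px):
    K=np.array(c["K"],float);d=np.array(c["dist"],float);E=np.array(c["extrinsics"],float)
    u=cv2.undistortPoints(np.array([[px]],float),K,d)[0,0]
    v=E[:3,:3]@np.array([u[0],-u[1],-1.]); return E[:3,3],v/np.linalg.norm(v)
def atz(c,px,z):
    o,v=ray(c,px); return o+v*(z-o[2])/v[2]
def tri(c1,p1,c2,p2):
    o1,v1=ray(c1,p1);o2,v2=ray(c2,p2)
    s=np.linalg.lstsq(np.c_[v1,-v2],o2-o1,rcond=None)[0]
    a=o1+v1*s[0];b=o2+v2*s[1]; return (a+b)/2,np.linalg.norm(a-b)
def proj(c,P):
    E=np.linalg.inv(np.array(c["extrinsics"],float)); q=E[:3,:3]@np.array(P,float)+E[:3,3]
    q=q*[1,-1,-1]
    return cv2.projectPoints(q.reshape(1,1,3),np.zeros(3),np.zeros(3),np.array(c["K"],float),np.array(c["dist"],float))[0].ravel()
E
python3 - <<'E'
from h import *
np.set_printoptions(precision=1,suppress=True)
C={n:cam(n) for n in("top","side")}
for n,c in C.items(): cv2.imwrite(f"pics/{n}0.png",c["frame"])
print(bot.get_state()["orientation"])
for n in C: print(n,np.array(C[n]["extrinsics"])[:3,3],C[n]["K"][0][0])
for t in "feeder mouth bay housing big_tin tin_a tray mug pen_cup calculator".split():
    L={n:bot.landmark_of(t,n) for n in C}
    for n in C: print(t,n,[(round(r["p"],2),np.round(r["position"],1).tolist(),atz(C[n],r["position"],{"mouth":4,"bay":4,"housing":64,"tin_a":4,"big_tin":4}.get(t,0)).round(0)[:2].tolist()) for r in L[n][:4]])
    if L["top"] and L["side"]:
        print("   tri",*tri(C["top"],L["top"][0]["position"],C["side"],L["side"][0]["position"]))
E
```

```text
pics
[-0.   1.   0.2 -0. ]
top [ 511.5   55.4 1274.4] 485.0699096719695
side [-23.8 775.2 728.9] 461.4251404756443
feeder top [(0.82, [305.0, 213.4], [512.0, -71.0])]
feeder side [(0.58, [309.3, 212.8], [518.0, -76.0])]
   tri [512.9 -69.9   5.9] 1.4969680255364815
mouth top [(0.75, [303.6, 212.5], [515.0, -67.0])]
mouth side [(0.91, [307.9, 216.0], [509.0, -58.0])]
   tri [515.  -67.4  -4.3] 0.9973179169454246
bay top [(0.75, [284.2, 207.0], [529.0, -16.0])]
bay side [(0.77, [294.4, 225.3], [512.0, -2.0])]
   tri [526.6 -18.6 -13.2] 5.420709656156859
housing top [(0.63, [226.5, 196.9], [552.0, 131.0])]
housing side [(0.89, [242.5, 223.1], [564.0, 138.0])]
   tri [556.9 135.6  65.9] 13.254694993192267
big_tin top [(0.55, [298.8, 210.9], [519.0, -54.0])]
big_tin side [(0.59, [304.9, 217.9], [510.0, -45.0])]
   tri [518.  -55.7  -5.5] 1.8119552403654502
tin_a top [(0.81, [285.2, 152.7], [672.0, -18.0]), (0.75, [264.1, 204.3], [535.0, 37.0]), (0.59, [287.0, 256.0], [401.0, -24.0]), (0.56, [276.0, 209.5], [522.0, 5.0])]
tin_a side [(0.71, [338.3, 245.4], [384.0, -9.0]), (0.68, [253.0, 205.2], [650.0, 2.0]), (0.6, [272.1, 230.1], [542.0, 52.0]), (0.54, [287.5, 227.9], [518.0, 19.0])]
   tri [563.  -73.6 -90.4] 259.7028945458639
tray top []
tray side [(0.59, [320.4, 167.0], [633.0, -297.0])]
mug top [(0.57, [407.4, 231.8], [466.0, -340.0])]
mug side [(0.64, [377.0, 182.2], [458.0, -336.0])]
   tri [ 463.4 -343.4   -6. ] 5.0530227317858305
pen_cup top [(0.6, [290.1, 105.7], [798.0, -31.0])]
pen_cup side [(0.66, [227.9, 181.4], [789.0, -44.0])]
   tri [791.1 -35.6   4.3] 15.276858410442543
calculator top [(0.8, [126.5, 252.0], [408.0, 395.0])]
calculator side [(0.74, [213.4, 343.7], [408.0, 392.0])]
   tri [407.3 393.7   2.4] 2.6729106092795885
```

View pics/top0.png

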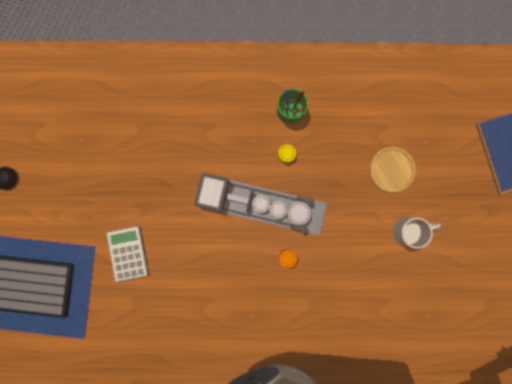

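View pics/side0.png

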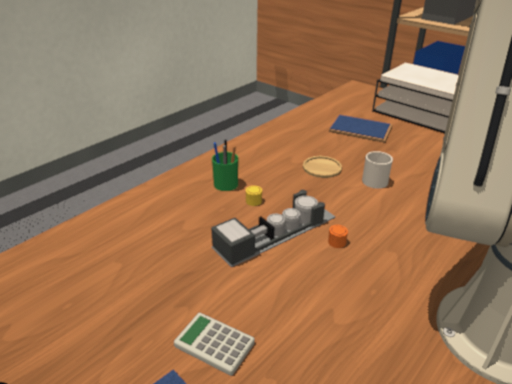

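Top view: the feeder runs from the mouth and big tin at (300,213) back to the housing at (212,190). The tray is at (393,170), the mug at (417,232) and the pen cup at (293,105). Look-alikes are yellow (288,153) and orange (288,258). The small tins wanted are the metal ones in the channel, (262,204) and (279,208). The big tin is the metal one at the mouth.

```bash
python3 - <<'E'
from h import *
np.set_printoptions(precision=1,suppress=True)
C={n:cam(n) for n in("top","side")}
for t,z in (("big_tin",54),("tin_a",42),("tray",10),("feeder",0),("housing",0)):
  for n in C:
    for r in bot.regions_of(t,n)[:4]:
        m=r["region"].astype(np.uint8);k=max(cv2.findContours(m,0,2)[0],key=cv2.contourArea)
        (cx,cy),(w,h),a=cv2.minAreaRect(k)
        ys,xs=np.nonzero(m)
        print(t,n,round(r["p"],2),r["bbox"],m.sum(),"cent",np.array([xs.mean(),ys.mean()]),"xy",atz(C[n],(xs.mean(),ys.mean()),z)[:2],"rect",np.array([cx,cy,w,h,a]))
f=C["top"]["frame"]
crop=cv2.resize(f[165:245,190:335],None,fx=5.5,fy=5.5,interpolation=cv2.INTER_CUBIC);a=crop
g=C["side"]["frame"][180:270,205:345]; b=cv2.resize(g,(a.shape[1],0) if 0 else None,fx=5,fy=5,interpolation=cv2.INTER_CUBIC)[:150]
cv2.imwrite("pics/crop1.png",a)
E
```

```text
big_tin top 0.89 [287.6, 201.3, 25.6, 23.2] 423 cent [298.5 212.4] xy [514.7 -49.2] rect [298.8 212.3  22.6  21.9  45. ]
big_tin side 0.6 [299.7, 193.9, 19.2, 31.5] 402 cent [304.6 207. ] xy [500.9 -25.5] rect [302.9 208.2  20.7  28.2  21.3]
tin_a top 0.59 [254.4, 197.0, 16.2, 14.9] 245 cent [261.  203.4] xy [536.7  45. ] rect [261.  203.5  17.   16.   90. ]
tin_a top 0.59 [391.3, 215.7, 48.7, 32.8] 1064 cent [413.5 232.2] xy [ 466.3 -342.7] rect [414.5 233.2  44.1  30.4   9.5]
tin_a top 0.57 [278.7, 247.7, 16.8, 21.5] 266 cent [287.5 258.1] xy [399.4 -22.8] rect [287.3 258.3  17.7  17.   45. ]
tin_a top 0.56 [270.0, 202.8, 15.4, 14.3] 240 cent [278.  209.1] xy [522.7   1.7] rect [277.5 209.   16.   17.   90. ]
tin_a side 0.93 [330.8, 226.3, 20.5, 21.5] 334 cent [337.1 235.7] xy [384.1   3.6] rect [337.2 236.   16.5  22.5   8.1]
tin_a side 0.87 [283.1, 210.2, 16.6, 19.9] 325 cent [291.  218.2] xy [507.4  21.7] rect [290.5 218.5  21.   17.   90. ]
tin_a side 0.77 [266.4, 213.1, 18.4, 19.6] 268 cent [276.7 222.7] xy [522.2  59.4] rect [277.7 222.7  22.1  15.9  60.3]
tin_a side 0.58 [24
[... 249 characters left out ...]
.1, 61.7] 3341 cent [253.9 202.1] xy [540.8  63.2] rect [260.2 203.6 129.2  35.4  12.8]
tray side 0.68 [301.0, 154.6, 42.2, 20.8] 706 cent [321.7 166.3] xy [ 623.7 -288.7] rect [321.  166.5  21.   38.   90. ]
feeder top 0.63 [196.0, 173.5, 130.9, 61.5] 3346 cent [253.7 202.2] xy [540.7  63.9] rect [260.3 203.7 128.9  35.5  13.3]
feeder side 0.69 [211.9, 186.3, 122.3, 83.2] 2967 cent [257.9 234.2] xy [561.2  84.2] rect [268.9 223.5  44.8 123.9  64.4]
housing top 0.68 [194.1, 173.2, 134.6, 63.1] 3472 cent [254.6 202.2] xy [540.6  61.5] rect [260.2 203.7 130.6  36.   13. ]
housing side 0.63 [207.7, 188.3, 125.1, 77.9] 3120 cent [258.9 234. ] xy [559.7  81.8] rect [268.9 223.7  45.7 124.5  64.8]
```

View pics/crop1.png

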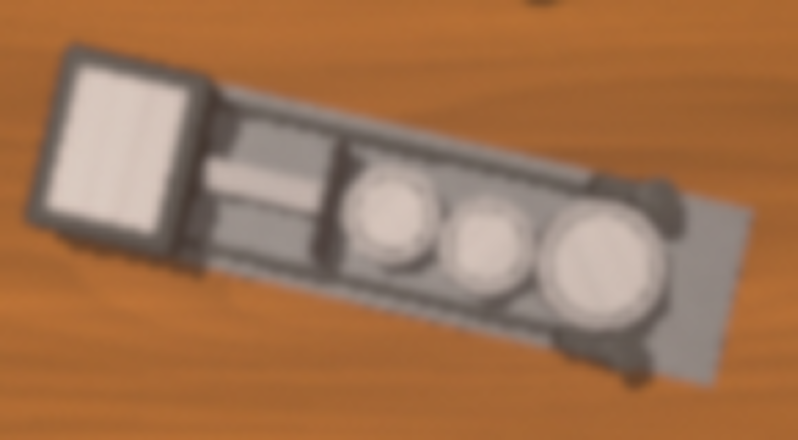

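The crop shows the big tin's top at crop (602,264), which is image (299.5,213). It rests behind two posts at about (310,202) and (304.5,231). The two metal small tins and the follower plate come next, then the housing front edge at (225.6,195). The apron corners are at (326.7,202.8) and (319.6,235).

```bash
python3 - <<'E'
from h import *
np.set_printoptions(precision=1,suppress=True)
C={n:cam(n) for n in("top","side")};c=C["top"]
g=lambda p,z:atz(c,p,z)[:2]
f=(g((326.7,202.8),4)+g((319.6,235),4))/2; print("apron corners",g((326.7,202.8),4),g((319.6,235),4))
h=(g((190+212/5.5,165+85/5.5),64)+g((190+180/5.5,165+245/5.5),64))/2
print("apron",f,"housing",h,np.linalg.norm(h-f),"(260)")
u=(h-f)/np.linalg.norm(h-f); a=np.degrees(np.arctan2(u[1],u[0]));print("yaw",a)
print("mouth",f+50*u, "from housing",h-210*u)
b=g((299.5,213),54);print("big",b,"along",(b-f)@u-50,"lat",np.cross(u,b-f))
for p,z in (((260.9,203.9),42),((278.5,209.7),42),((310,202.3),60),((304.5,231.4),60)):
  q=g(p,z);print(q,(q-f)@u-50,np.cross(u,q-f))
# minAreaRect feeder region approx long-axis check
print("tray",g((392.2,169.3),7),)
# side-view: big tin top centre in side image, tri with top; draw model check
from itertools import product
n=np.array([-u[1],u[0]]);m=f+50*u
im=C["side"]["frame"].copy();im2=c["frame"].copy()
for C_,I in ((C["side"],im),(c,im2)):
  def circ(ctr,r,z,col):
    P=[proj(C_,[*(ctr+r*np.array([np.cos(t),np.sin(t)])),z]) for t in np.linspace(0,6.28,40)]
    P=np.array(P)*16; cv2.polylines(I,[P.astype(int)],True,col,1,cv2.LINE_AA,4)
  circ(m+18*u,29,54,(0,0,255));circ(m+18*u,29,4,(0,0,255))
  for s in(-35,35):circ(m+s*n,10,60,(0,255,0))
  T=g((392.2,169.3),7);circ(T,59,10,(255,0,0))
  P=np.array([proj(C_,[*(m+210*u+s*n),64]) for s in(-43,43)]+[proj(C_,[*(m-50*u+s*n),4]) for s in(43,-43)])*16
  cv2.polylines(I,[P.astype(int)],True,(255,0,255),1,cv2.LINE_AA,4)
A=cv2.resize(im[145:265,205:350],None,fx=4,fy=4);B=cv2.resize(im2[140:245,190:420],None,fx=2.5,fy=2.5)
o=np.zeros((600,800,3),np.uint8);A=cv2.resize(A,(399,330));o[:330,:399]=A;B=cv2.resize(B,(575,262));o[335:597,:575]=B
cv2.imwrite("pics/chk.png",o)
E
```

```text
apron corners [ 540.3 -127.4] [ 456.2 -108.8]
apron [ 498.3 -118.1] housing [556.7 133.6] 258.38793115520207 (260)
yaw 76.93357511130368
mouth [509.6 -69.4] from housing [509.2 -70.9]
big [513.1 -51.8] along 17.95762978053665 lat 0.5507906475686628
[535.5  45.3] 117.54328356591833 0.6757708438335186
[521.1   0.5] 70.69061517874226 4.571784182695829
[540.  -77.5] -1.0185639710847667 -31.48320077032651
[467.4 -63.8] -4.124250877122222 42.38775673077563
tray [ 629.5 -299.7]<stdin>:10: DeprecationWarning: Arrays of 2-dimensional vectors are deprecated. Use arrays of 3-dimensional vectors instead. (deprecated in NumPy 2.0)
<stdin>:12: DeprecationWarning: Arrays of 2-dimensional vectors are deprecated. Use arrays of 3-dimensional vectors instead. (deprecated in NumPy 2.0)
```

View pics/chk.png

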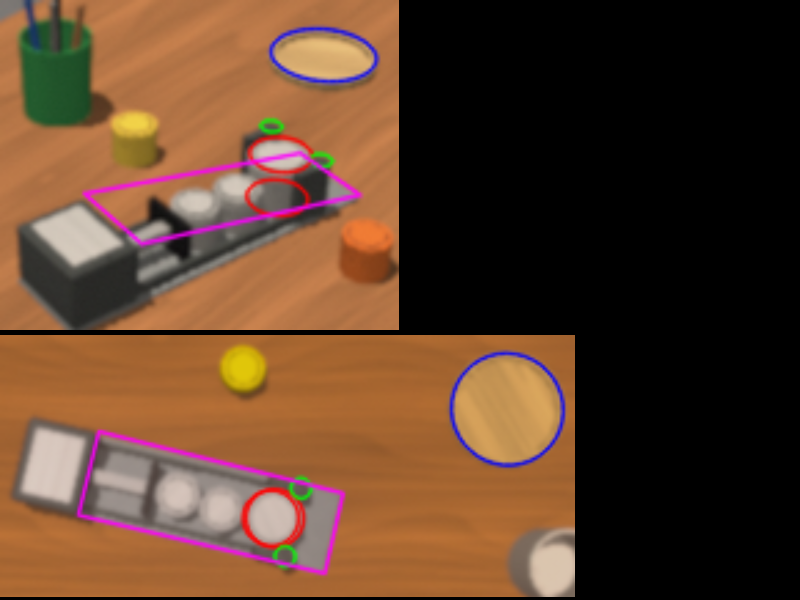

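```bash
cat >> h.py <<'E'
from scipy.spatial.transform import Rotation as Ro
yaw=np.radians(76.93);u=np.array([np.cos(yaw),np.sin(yaw)]);n=np.array([-u[1],u[0]]);m=np.array([509.4,-70.1])
def plan(*P,yw=None):
    s=bot.get_state();q=np.array(s["orientation"]);R=Ro.from_quat(q[[1,2,3,0]]).as_matrix()
    print("pos",np.round(s["position"],1),"R",np.round(R,3).tolist(),"x ang",np.degrees(np.arctan2(R[1,0],R[0,0])).round(2),"ft",np.round(s["ft_force"],2),"gap",s["finger_gap"])
    for p in P: print(p,(R.T@(np.array(p)-s["position"])/200).round(4).tolist())
    f=np.array(s["position"])[:2]-m;print("feeder xy",(f@u).round(1),(f@n).round(1))
E
python3 -c "
from h import *
a=m-40*u;plan([*a,231],[*a,110],[*a,14])"
```

```text
pos [ 216.  -586.5  231.3] R [[0.938, 0.346, -0.0], [0.346, -0.938, 0.0], [-0.0, -0.0, -1.0]] x ang 20.22 ft [-1.31  0.13 -0.44] gap 85.48845419229043
[np.float64(500.3543478493057), np.float64(-109.06378032440692), 231] [2.1592, -1.7486, 0.0015]
[np.float64(500.3543478493057), np.float64(-109.06378032440692), 110] [2.1592, -1.7486, 0.6065]
[np.float64(500.3543478493057), np.float64(-109.06378032440692), 14] [2.1592, -1.7485, 1.0865]
feeder xy -569.4 169.1
```

{"fn": "send_rows", "kwargs": {
  "targets": [
    [0.9, -0.73, 0, 0, 1],
    [0.9, -0.73, 0, 0, 1],
    [0.9, -0.73, 0, 0, 1],
    [0.9, -0.73, 0, 0, 1],
    [0.9, -0.73, 0, 0, 1],
    [0.9, -0.73, 0, 0, 1]
  ],
  "newtons": 40
}}

```text
t: 2.4
position: [335.8, -384.2, 231.4]
orientation: [-0.0, 0.984, 0.177, 0.0]
ft_force: [-1.3, -0.3, -0.2]
finger_gap: -0.1
```

{"fn": "send_rows", "kwargs": {
  "targets": [
    [0.9, -0.73, 0, -0.315, 1],
    [0.9, -0.73, 0, -0.315, 1],
    [0.9, -0.73, 0, -0.315, 1],
    [0.9, -0.73, 0, -0.315, 1],
    [0.9, -0.73, 0, -0.315, 1],
    [0.9, -0.73, 0, -0.315, 1],
    [0.9, -0.73, 0, -0.315, 1],
    [0.9, -0.73, 0, -0.315, 1],
    [0.9, -0.73, 0, -0.315, 1]
  ]
}}

```text
t: 3.3
position: [452.9, -188.7, 231.3]
orientation: [0.0, 0.784, 0.621, -0.0]
ft_force: [0.4, -0.3, -0.6]
finger_gap: 0.3
```

```bash
python3 -c "
from h import *
a=m-40*u;plan([*a,231],[*a,110],[*a,14]);print(bot.get_state()['t'])"
```

```text
pos [ 452.9 -188.7  231.3] R [[0.23, 0.973, 0.0], [0.973, -0.23, -0.0], [-0.0, 0.0, -1.0]] x ang 76.73 ft [ 0.43 -0.28 -0.58] gap 0.26081096633791145
[np.float64(500.3543478493057), np.float64(-109.06378032440692), 231] [0.4418, 0.1396, 0.0015]
[np.float64(500.3543478493057), np.float64(-109.06378032440692), 110] [0.442, 0.1395, 0.6065]
[np.float64(500.3543478493057), np.float64(-109.06378032440692), 14] [0.442, 0.1395, 1.0865]
feeder xy -128.3 28.2
3.3
```

{"fn": "send_rows", "kwargs": {
  "targets": [
    [0.425, 0.14, 0, 0, 1],
    [0.425, 0.14, 0, 0, 1],
    [0.425, 0.14, 0.2, 0, 1],
    [0.425, 0.14, 0.4, 0, 1],
    [0.425, 0.14, 0.6, 0, 1],
    [0.425, 0.14, 0.6, 0, 1],
    [0.425, 0.14, 0.6, 0, 1],
    [0.425, 0.14, 0.6, 0, 1]
  ]
}}

```text
t: 4.1
position: [500.8, -112.3, 113.2]
orientation: [0.001, 0.783, 0.621, 0.001]
ft_force: [0.4, -0.5, -0.1]
finger_gap: 0.2
```

```bash
python3 - <<'E'
from h import *
a=m-40*u;plan([*a,14])
o=[]
c=cam("side");A=cv2.resize(c["frame"][130:260,230:380],(600,520));cv2.imwrite("pics/s2.png",A)
E
```

```text
pos [ 500.8 -112.3  113.2] R [[0.228, 0.974, 0.003], [0.974, -0.228, -0.001], [0.0, 0.003, -1.0]] x ang 76.84 ft [ 0.44 -0.45 -0.11] gap 0.19386930996015816
[np.float64(500.3543478493057), np.float64(-109.06378032440692), 14] [0.0153, -0.0073, 0.4962]
feeder xy -43.1 -1.2
```

View pics/s2.png

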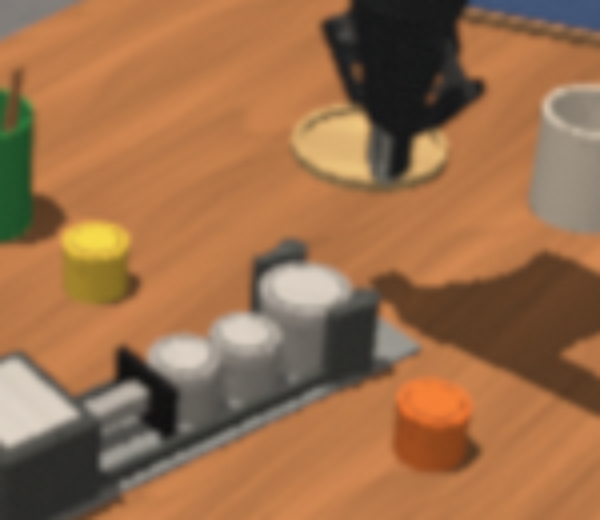

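{"fn": "send_rows", "kwargs": {
  "targets": [
    [0.01, -0.008, 0.2, 0, 1],
    [0.01, -0.008, 0.35, 0, 1],
    [0.01, -0.008, 0.43, 0, 1],
    [0.01, -0.008, 0.43, 0, 1],
    [0.01, -0.008, 0.43, 0, 1],
    [0.01, -0.008, 0.43, 0, 1],
    [0.01, -0.008, 0.43, 0, 1]
  ]
}}

```text
t: 4.85
position: [499.4, -109.6, 26.7]
orientation: [0.001, 0.783, 0.622, 0.001]
ft_force: [0.4, -0.4, -0.3]
finger_gap: -0.3
```

{"fn": "send_rows", "kwargs": {
  "targets": [
    [0.01, 0, 0, 0, 1],
    [0.02, 0, 0, 0, 1],
    [0.03, 0, 0, 0, 1],
    [0.04, 0, 0, 0, 1],
    [0.05, 0, 0, 0, 1],
    [0.06, 0, 0, 0, 1],
    [0.065, 0, 0, 0, 1],
    [0.07, 0, 0, 0, 1],
    [0.075, 0, 0, 0, 1],
    [0.08, 0, 0, 0, 1],
    [0.085, 0, 0, 0, 1],
    [0.09, 0, 0, 0, 1],
    [0.095, 0, 0, 0, 1],
    [0.1, 0, 0, 0, 1]
  ]
}}

```text
t: 6.25
position: [502.8, -89.8, 25.3]
orientation: [-0.0, 0.783, 0.622, -0.0]
ft_force: [0.4, 0.4, 0.2]
finger_gap: 0.3
```

```bash
python3 -c "
from h import *
plan()"
```

```text
pos [502.8 -89.8  25.3] R [[0.226, 0.974, -0.0], [0.974, -0.226, 0.0], [0.0, -0.0, -1.0]] x ang 76.91 ft [0.36 0.38 0.2 ] gap 0.3266662957221446
feeder xy -20.7 1.9
```

{"fn": "send_rows", "kwargs": {
  "targets": [
    [0.005, 0.005, 0, 0, 1],
    [0.01, 0.005, 0, 0, 1],
    [0.015, 0.005, 0, 0, 1],
    [0.02, 0.005, 0, 0, 1],
    [0.025, 0.005, 0, 0, 1],
    [0.03, 0.005, 0, 0, 1],
    [0.035, 0.005, 0, 0, 1],
    [0.04, 0.005, 0, 0, 1],
    [0.045, 0.005, 0, 0, 1],
    [0.05, 0.005, 0, 0, 1]
  ]
}}

```text
t: 7.25
position: [506.1, -80.3, 25.3]
orientation: [0.0, 0.783, 0.622, -0.0]
ft_force: [-0.6, -3.9, 0.6]
finger_gap: 0.1
```

{"fn": "send_rows", "kwargs": {
  "targets": [
    [0.005, 0, 0, 0, 1],
    [0.01, 0, 0, 0, 1],
    [0.015, 0, 0, 0, 1],
    [0.02, 0, 0, 0, 1],
    [0.025, 0, 0, 0, 1],
    [0.03, 0, 0, 0, 1],
    [0.035, 0, 0, 0, 1],
    [0.04, 0, 0, 0, 1]
  ]
}}

```text
t: 8.05
position: [507.8, -72.8, 25.3]
orientation: [0.0, 0.783, 0.622, -0.0]
ft_force: [-0.6, -5.8, 1.2]
finger_gap: 0.4
```

```bash
python3 -c "
from h import *
plan()"
```

```text
pos [507.8 -72.8  25.3] R [[0.226, 0.974, -0.0], [0.974, -0.226, -0.0], [-0.0, -0.0, -1.0]] x ang 76.93 ft [-0.61 -5.76  1.17] gap 0.39854008034808486
feeder xy -3.0 0.9
```

{"fn": "send_rows", "kwargs": {
  "targets": [
    [0, 0, 0, 0, 1],
    [0, 0, 0, 0, 1]
  ]
}}

```text
t: 8.25
position: [507.9, -72.6, 25.3]
orientation: [0.0, 0.783, 0.622, -0.0]
ft_force: [-0.5, -4.8, 1.4]
finger_gap: 0.3
```

{"fn": "send_rows", "kwargs": {
  "targets": [
    [-0.001, 0, 0, 0, 1],
    [-0.001, 0, 0, 0, 1]
  ]
}}

```text
t: 8.45
position: [507.8, -72.7, 25.3]
orientation: [-0.0, 0.783, 0.622, 0.0]
ft_force: [-0.7, -3.3, 0.7]
finger_gap: -0.3
```

{"fn": "send_rows", "kwargs": {
  "targets": [
    [-0.0015, 0, 0, 0, 1],
    [-0.0015, 0, 0, 0, 1]
  ]
}}

```text
t: 8.65
position: [507.7, -72.7, 25.2]
orientation: [-0.0, 0.783, 0.622, 0.0]
ft_force: [0.4, 0.2, -1.0]
finger_gap: -0.0
```

{"fn": "send_rows", "kwargs": {
  "targets": [
    [0.0015, 0, 0, 0, 1],
    [0.0015, 0, 0, 0, 1]
  ]
}}

```text
t: 8.85
position: [507.8, -72.7, 25.2]
orientation: [-0.0, 0.783, 0.622, -0.0]
ft_force: [-0.8, -1.7, -0.1]
finger_gap: 0.1
```

{"fn": "send_rows", "kwargs": {
  "targets": [
    [0.001, 0, 0, 0, 1],
    [0.001, 0, 0, 0, 1]
  ]
}}

```text
t: 9.05
position: [507.8, -72.7, 25.2]
orientation: [-0.0, 0.783, 0.622, -0.0]
ft_force: [0.2, -2.5, 0.6]
finger_gap: -0.2
```

{"fn": "send_rows", "kwargs": {
  "targets": [
    [0.005, 0, 0, 0, 1],
    [0.01, 0, 0, 0, 1],
    [0.015, 0, 0, 0, 1],
    [0.02, 0, 0, 0, 1],
    [0.025, 0, 0, 0, 1],
    [0.03, 0, 0, 0, 1],
    [0.034, 0, 0, 0, 1],
    [0.038, 0, 0, 0, 1],
    [0.042, 0, 0, 0, 1],
    [0.046, 0, 0, 0, 1],
    [0.05, 0, 0, 0, 1],
    [0.053, 0, 0, 0, 1],
    [0.056, 0, 0, 0, 1],
    [0.058, 0, 0, 0, 1],
    [0.06, 0, 0, 0, 1]
  ]
}}

```text
t: 10.55
position: [510.6, -60.8, 25.3]
orientation: [0.0, 0.783, 0.622, 0.0]
ft_force: [-0.4, -3.9, -0.1]
finger_gap: 0.0
```

```bash
python3 - <<'E'
from h import *
plan()
C={n:cam(n) for n in("top","side")}
A=cv2.resize(C["side"]["frame"][160:270,205:355],(600,440));cv2.imwrite("pics/s3.png",A)
E
```

```text
pos [510.6 -60.8  25.3] R [[0.226, 0.974, 0.0], [0.974, -0.226, -0.0], [0.0, 0.0, -1.0]] x ang 76.91 ft [-0.43 -3.91 -0.14] gap 0.027882685623451853
feeder xy 9.3 0.9
```

View pics/s3.png

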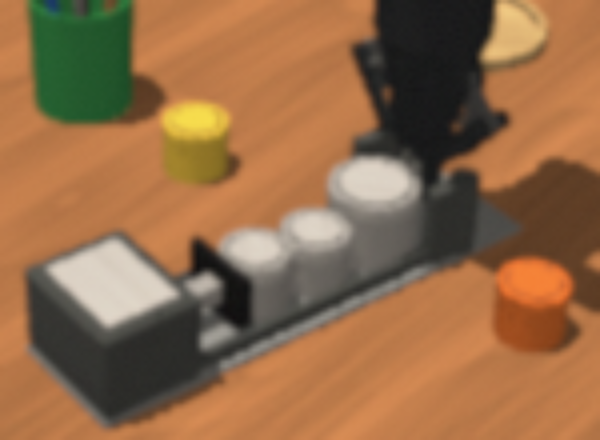

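All tins are upright and the row is sliding freely at about 4 to 5 N. From here I push in small steps and watch the force.

{"fn": "send_rows", "kwargs": {
  "targets": [
    [0.003, 0, 0, 0, 1],
    [0.006, 0, 0, 0, 1],
    [0.009, 0, 0, 0, 1],
    [0.012, 0, 0, 0, 1],
    [0.012, 0, 0, 0, 1]
  ]
}}

```text
t: 11.15
position: [511.2, -58.4, 25.3]
orientation: [-0.0, 0.783, 0.622, 0.0]
ft_force: [-0.2, -3.3, 0.6]
finger_gap: -0.3
```

{"fn": "send_rows", "kwargs": {
  "targets": [
    [0.002, 0, 0, 0, 1],
    [0.004, 0, 0, 0, 1],
    [0.005, 0, 0, 0, 1],
    [0.005, 0, 0, 0, 1]
  ]
}}

```text
t: 11.55
position: [511.4, -57.5, 25.3]
orientation: [-0.0, 0.783, 0.622, 0.0]
ft_force: [-0.9, -4.6, -0.6]
finger_gap: -0.1
```

{"fn": "send_rows", "kwargs": {
  "targets": [
    [0.002, 0, 0, 0, 1],
    [0.004, 0, 0, 0, 1],
    [0.005, 0, 0, 0, 1],
    [0.005, 0, 0, 0, 1]
  ]
}}

```text
t: 11.95
position: [511.6, -56.5, 25.3]
orientation: [-0.0, 0.783, 0.622, 0.0]
ft_force: [-0.9, -3.6, 0.5]
finger_gap: 0.1
```

{"fn": "send_rows", "kwargs": {
  "targets": [
    [0.002, 0, 0, 0, 1],
    [0.004, 0, 0, 0, 1],
    [0.006, 0, 0, 0, 1],
    [0.006, 0, 0, 0, 1]
  ]
}}

```text
t: 12.35
position: [511.9, -55.3, 25.3]
orientation: [-0.0, 0.783, 0.622, 0.0]
ft_force: [-0.4, -3.5, 0.5]
finger_gap: -0.3
```

{"fn": "send_rows", "kwargs": {
  "targets": [
    [0.002, 0, 0, 0, 1],
    [0.004, 0, 0, 0, 1],
    [0.006, 0, 0, 0, 1],
    [0.006, 0, 0, 0, 1]
  ]
}}

```text
t: 12.75
position: [512.2, -54.2, 25.3]
orientation: [-0.0, 0.783, 0.622, 0.0]
ft_force: [-0.6, -3.0, -0.0]
finger_gap: 0.5
```

{"fn": "send_rows", "kwargs": {
  "targets": [
    [0.002, 0, 0, 0, 1],
    [0.004, 0, 0, 0, 1],
    [0.006, 0, 0, 0, 1],
    [0.006, 0, 0, 0, 1]
  ]
}}

```text
t: 13.15
position: [512.4, -53.0, 25.3]
orientation: [-0.0, 0.783, 0.622, 0.0]
ft_force: [-0.5, -3.2, 0.5]
finger_gap: -0.4
```

{"fn": "send_rows", "kwargs": {
  "targets": [
    [0.002, 0, 0, 0, 1],
    [0.004, 0, 0, 0, 1],
    [0.006, 0, 0, 0, 1],
    [0.006, 0, 0, 0, 1]
  ]
}}

```text
t: 13.55
position: [512.7, -51.8, 25.3]
orientation: [-0.0, 0.783, 0.622, 0.0]
ft_force: [0.7, -4.5, 0.7]
finger_gap: 0.2
```

{"fn": "send_rows", "kwargs": {
  "targets": [
    [0.002, 0, 0, 0, 1],
    [0.004, 0, 0, 0, 1],
    [0.006, 0, 0, 0, 1],
    [0.006, 0, 0, 0, 1]
  ]
}}

```text
t: 13.95
position: [513.0, -50.7, 25.3]
orientation: [-0.0, 0.783, 0.622, 0.0]
ft_force: [-0.4, -4.6, 0.9]
finger_gap: 0.2
```

{"fn": "send_rows", "kwargs": {
  "targets": [
    [0.002, 0, 0, 0, 1],
    [0.004, 0, 0, 0, 1],
    [0.006, 0, 0, 0, 1],
    [0.006, 0, 0, 0, 1]
  ]
}}

```text
t: 14.35
position: [513.1, -50.4, 25.4]
orientation: [0.0, 0.783, 0.622, -0.0]
ft_force: [-2.2, -11.2, 1.8]
finger_gap: 0.2
```

{"fn": "send_rows", "kwargs": {
  "targets": [
    [0.0005, 0, 0, 0, 1],
    [0.0005, 0, 0, 0, 1],
    [0.0005, 0, 0, 0, 1],
    [0.0005, 0, 0, 0, 1],
    [0.0005, 0, 0, 0, 1]
  ]
}}

```text
t: 14.85
position: [513.1, -50.4, 25.4]
orientation: [0.0, 0.783, 0.622, -0.0]
ft_force: [-1.7, -10.7, 2.4]
finger_gap: -0.2
```

{"fn": "send_rows", "kwargs": {
  "targets": [
    [-0.005, 0, 0, 0, 1],
    [-0.02, 0, 0, 0, 1],
    [-0.06, 0, 0, 0, 1],
    [-0.12, 0, 0, 0, 1],
    [-0.16, 0, 0, 0, 1],
    [-0.16, 0, -0.1, 0, 1],
    [-0.16, 0, -0.25, 0, 1],
    [-0.16, 0, -0.5, 0, -1],
    [-0.3, 0, -0.6, 0, -1],
    [-0.5, 0, -0.6, 0, -1],
    [-0.5, 0, -0.6, 0, -1],
    [-0.5, 0, -0.6, 0, -1],
    [-0.5, 0, -0.6, 0, -1]
  ]
}}

```text
t: 16.15
position: [490.3, -146.6, 144.9]
orientation: [-0.0, 0.783, 0.622, -0.0]
ft_force: [0.4, 0.7, 0.0]
finger_gap: 84.6
```

```bash
python3 - <<'E'
from h import *
C={n:cam(n) for n in("top","side")}
for t,z in (("big_tin",54),("tin_a",42),("tray",10)):
  for k in C:
    for r in bot.regions_of(t,k)[:4]:
        ys,xs=np.nonzero(r["region"]); q=atz(C[k],(xs.mean(),ys.mean()),z)[:2];
        print(t,k,round(r["p"],2),xs.mean().round(1),ys.mean().round(1),len(xs),q.round(1),"fe",((q-m)@u).round(1),((q-m)@n).round(1))
A=cv2.resize(C["side"]["frame"][160:270,205:355],(600,440))
B=cv2.resize(C["top"]["frame"][165:245,190:345],None,fx=5,fy=5,interpolation=cv2.INTER_CUBIC);cv2.imwrite("pics/s4.png",B)
cv2.imwrite("pics/s4s.png",A)
g=m+60*u;plan([*g,150],[*g,14])
E
```

```text
big_tin top 0.73 283.9 209.5 449 [521.6 -12.5] fe 58.9 1.2
big_tin side 0.82 295.2 212.8 497 [503.8   9.9] fe 76.7 23.5
big_tin side 0.67 321.6 166.2 637 [ 584.4 -223.9] fe -132.8 -107.8
big_tin side 0.22 258.7 233.7 2669 [517.6 132.6] fe 199.3 37.9
tin_a top 0.8 287.3 258.1 261 [399.4 -22.2] fe 21.8 118.0
tin_a top 0.56 286.4 153.5 239 [664.7 -18.9] fe 85.0 -139.7
tin_a top 0.52 263.9 206.9 246 [528.   37.7] fe 109.2 6.2
tin_a top 0.47 248.3 201.4 203 [541.6  77.4] fe 150.9 2.0
tin_a side 0.72 280.6 223.6 327 [513.   55.9] fe 123.6 25.0
tin_a side 0.63 337.2 235.8 395 [383.7   3.8] fe 43.6 139.2
tin_a side 0.56 266.3 227.9 258 [528.1  92.2] fe 162.4 18.5
tin_a side 0.54 253.3 195.4 253 [643.8   8.1] fe 106.5 -113.2
tray top 0.68 291.8 105.4 880 [796.5 -34.7] fe 99.4 -271.7
tray top 0.6 391.7 169.0 1647 [ 629.9 -297.6] fe -194.4 -168.8
tray side 0.95 321.5 166.4 683 [ 623.5 -287.6] fe -186.1 -160.3
tray side 0.5 266.7 227.7 273 [553.6  59. ] fe 135.8 -13.8
pos [ 490.7 -146.5  145.2] R [[0.226, 0.974, -0.0], [0.974, -0.226, 0.0], [0.0, -0.0, -1.0]] x ang 76.95 ft [-0.19 -0.08 -1.09] gap 85.36650344444027
[np.float64(522.9684782260414), np.float64(-11.654329513389612), 150] [0.6933, 0.0051, -0.0242]
[np.float64(522.9684782260414), np.float64(-11.654329513389612), 14] [0.6932, 0.0052, 0.6558]
feeder xy -78.7 1.0
```

View pics/s4.png

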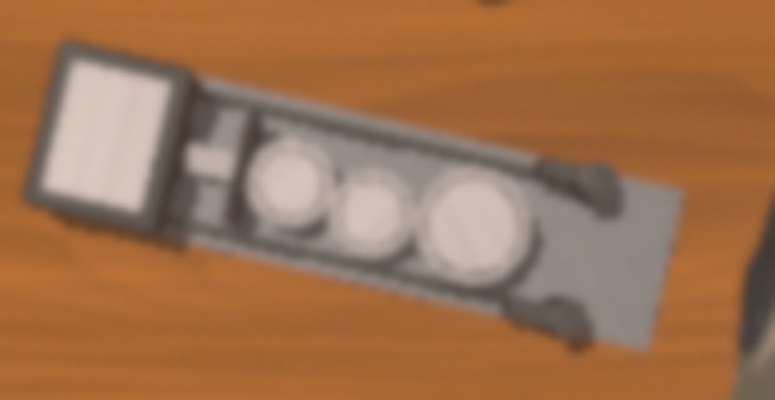

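{"fn": "send_rows", "kwargs": {
  "targets": [
    [0.69, 0, 0, 0, -1],
    [0.69, 0, 0, 0, -1],
    [0.69, 0, 0, 0, -1],
    [0.69, 0, 0.1, 0, -1],
    [0.69, 0, 0.25, 0, -1],
    [0.69, 0, 0.4, 0, -1],
    [0.69, 0, 0.5, 0, -1],
    [0.69, 0, 0.57, 0, -1],
    [0.69, 0, 0.61, 0, -1],
    [0.69, 0, 0.635, 0, -1],
    [0.69, 0, 0.635, 0, -1]
  ],
  "newtons": 25
}}

```text
t: 17.65
position: [522.0, -12.5, 18.3]
orientation: [0.0, 0.783, 0.622, 0.0]
ft_force: [0.3, 0.1, 0.0]
finger_gap: 85.5
```

```bash
python3 - <<'E'
from h import *
plan()
c=cam("side")
A=cv2.resize(c["frame"][160:260,230:355],(750,600),interpolation=cv2.INTER_CUBIC);cv2.imwrite("pics/s5.png",A)
E
```

```text
pos [522.  -12.5  18.3] R [[0.226, 0.974, 0.0], [0.974, -0.226, -0.0], [0.0, 0.0, -1.0]] x ang 76.91 ft [0.28 0.14 0.  ] gap 85.50098032522276
feeder xy 59.0 0.8
```

View pics/s5.png

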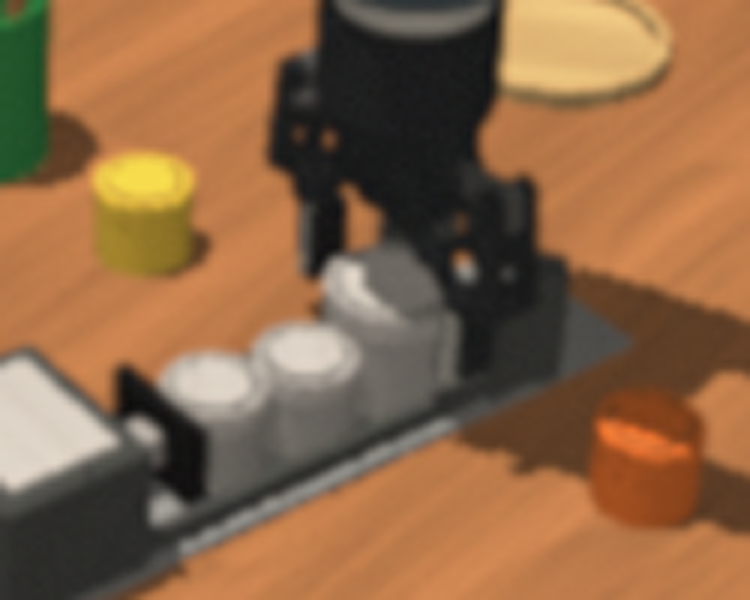

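The open fingers straddle the big tin, (320,270) and (470,360) in the crop, and are clear of the small tins. I'll close, draw back 5 mm and lift.

{"fn": "send_rows", "kwargs": {
  "targets": [
    [0, 0, 0, 0, 0.1],
    [0, 0, 0, 0, 0.25],
    [0, 0, 0, 0, 0.4],
    [0, 0, 0, 0, 1],
    [0, 0, 0, 0, 1],
    [0, 0, 0, 0, 1],
    [0, 0, 0, 0, 1],
    [0, 0, 0, 0, 1]
  ],
  "newtons": 25
}}

```text
t: 18.5
position: [522.2, -12.5, 19.1]
orientation: [0.0, 0.783, 0.622, 0.0]
ft_force: [-2.4, 0.7, 4.8]
finger_gap: 57.5
```

{"fn": "send_rows", "kwargs": {
  "targets": [
    [-0.006, 0, 0, 0, 1],
    [-0.012, 0, 0, 0, 1],
    [-0.018, 0, 0, 0, 1],
    [-0.024, 0, 0, 0, 1],
    [-0.026, 0, 0, 0, 1],
    [-0.026, 0, 0, 0, 1]
  ]
}}

```text
t: 19.1
position: [521.8, -17.2, 19.1]
orientation: [0.001, 0.783, 0.622, 0.001]
ft_force: [0.7, 3.1, 6.3]
finger_gap: 57.5
```

{"fn": "send_rows", "kwargs": {
  "targets": [
    [0, 0, -0.005, 0, 1],
    [0, 0, -0.01, 0, 1],
    [0, 0, -0.02, 0, 1],
    [0, 0, -0.04, 0, 1],
    [0, 0, -0.08, 0, 1],
    [0, 0, -0.15, 0, 1],
    [0, 0, -0.25, 0, 1],
    [0, 0, -0.38, 0, 1],
    [0, 0, -0.48, 0, 1],
    [0, 0, -0.54, 0, 1],
    [0, 0, -0.56, 0, 1],
    [0, 0, -0.56, 0, 1]
  ]
}}

```text
t: 20.3
position: [520.8, -17.5, 130.8]
orientation: [0.0, 0.783, 0.622, 0.0]
ft_force: [0.6, -0.4, -1.8]
finger_gap: 57.5
```

```bash
python3 - <<'E'
from h import *
T=[629.8,-298.8]
plan([*T,130],[*T,20])
c=cam("side")
A=cv2.resize(c["frame"][110:260,205:355],(600,600),interpolation=cv2.INTER_CUBIC);cv2.imwrite("pics/s6.png",A)
E
```

```text
pos [520.8 -17.5 130.8] R [[0.226, 0.974, 0.001], [0.974, -0.226, -0.0], [0.0, 0.001, -1.0]] x ang 76.91 ft [ 0.57 -0.42 -1.82] gap 57.48166545433878
[629.8, -298.8, 130] [-1.2464, 0.8493, 0.0044]
[629.8, -298.8, 20] [-1.2465, 0.8488, 0.5544]
feeder xy 53.8 0.8
```

View pics/s6.png

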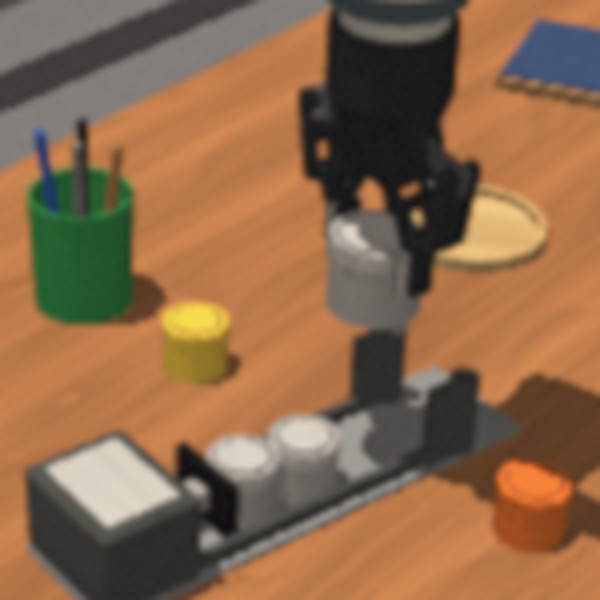

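The big tin is held upright, and both small tins are standing in the channel. Next I carry it to the tray.

{"fn": "send_rows", "kwargs": {
  "targets": [
    [-0.05, 0.035, 0, 0, 1],
    [-0.15, 0.1, 0, 0, 1],
    [-0.3, 0.2, 0, 0, 1],
    [-0.45, 0.3, 0, 0, 1],
    [-0.6, 0.4, 0, 0, 1],
    [-0.75, 0.51, 0, 0, 1],
    [-0.9, 0.61, 0, 0, 1],
    [-0.95, 0.645, 0, 0, 1],
    [-0.95, 0.645, 0, 0, 1]
  ]
}}

```text
t: 21.25
position: [603.1, -233.8, 129.0]
orientation: [-0.0, 0.784, 0.621, -0.0]
ft_force: [0.2, 1.0, -1.6]
finger_gap: 57.1
```

{"fn": "send_rows", "kwargs": {
  "targets": [
    [-0.1, 0.07, 0, 0, 1],
    [-0.2, 0.14, 0, 0, 1],
    [-0.27, 0.19, 0, 0, 1],
    [-0.296, 0.204, 0, 0, 1],
    [-0.296, 0.204, 0.1, 0, 1],
    [-0.296, 0.204, 0.22, 0, 1],
    [-0.296, 0.204, 0.34, 0, 1],
    [-0.296, 0.204, 0.42, 0, 1],
    [-0.296, 0.204, 0.46, 0, 1],
    [-0.296, 0.204, 0.48, 0, 1],
    [-0.296, 0.204, 0.48, 0, 1]
  ]
}}

```text
t: 22.35
position: [629.7, -298.5, 34.4]
orientation: [-0.0, 0.783, 0.622, 0.0]
ft_force: [0.2, 0.5, -1.3]
finger_gap: 57.0
```

```bash
python3 - <<'E'
from h import *
T=[629.8,-298.8]
plan([*T,19])
C={n:cam(n) for n in("top","side")}
c=C["side"];A=cv2.resize(c["frame"][110:200,270:390],(600,450),interpolation=cv2.INTER_CUBIC);cv2.imwrite("pics/s7.png",A)
E
```

```text
pos [ 629.7 -298.5   34.4] R [[0.226, 0.974, -0.0], [0.974, -0.226, 0.0], [0.0, -0.0, -1.0]] x ang 76.92 ft [ 0.2   0.47 -1.26] gap 57.01273645648704
[629.8, -298.8, 19] [-0.0013, 0.0007, 0.0769]
feeder xy -195.3 -168.9
```

View pics/s7.png

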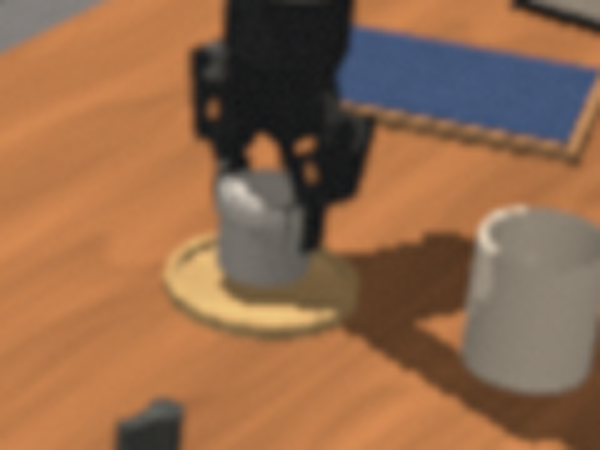

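{"fn": "send_rows", "kwargs": {
  "targets": [
    [0, 0, 0.02, 0, 1],
    [0, 0, 0.04, 0, 1],
    [0, 0, 0.055, 0, 1],
    [0, 0, 0.065, 0, 1],
    [0, 0, 0.07, 0, 1],
    [0, 0, 0.073, 0, 1],
    [0, 0, 0.073, 0, 1]
  ]
}}

```text
t: 23.15
position: [629.6, -298.7, 19.6]
orientation: [-0.0, 0.783, 0.622, -0.0]
ft_force: [-0.3, 0.3, -1.6]
finger_gap: 57.5
```

{"fn": "send_rows", "kwargs": {
  "targets": [
    [0, 0, 0.0025, 0, 1],
    [0, 0, 0.0025, 0, 1]
  ]
}}

```text
t: 23.35
position: [629.7, -298.7, 19.3]
orientation: [0.0, 0.783, 0.622, 0.0]
ft_force: [-0.1, 0.9, -1.8]
finger_gap: 57.4
```

{"fn": "send_rows", "kwargs": {
  "targets": [
    [0, 0, 0.0025, 0, 1],
    [0, 0, 0.0025, 0, 1]
  ]
}}

```text
t: 23.55
position: [629.7, -298.7, 19.2]
orientation: [0.0, 0.783, 0.622, 0.0]
ft_force: [-2.5, 1.1, 3.6]
finger_gap: 57.2
```

{"fn": "send_rows", "kwargs": {
  "targets": [
    [0, 0, 0, 0, -0.42],
    [0, 0, 0, 0, -0.5],
    [0, 0, 0, 0, -0.6],
    [0, 0, 0, 0, -0.8],
    [0, 0, 0, 0, -1],
    [0, 0, 0, 0, -1],
    [0, 0, 0, 0, -1]
  ]
}}

```text
t: 24.25
position: [629.7, -298.7, 18.7]
orientation: [0.0, 0.783, 0.622, 0.0]
ft_force: [0.2, -0.4, 0.8]
finger_gap: 85.1
```

{"fn": "send_rows", "kwargs": {
  "targets": [
    [0, 0, -0.02, 0, -1],
    [0, 0, -0.08, 0, -1],
    [0, 0, -0.2, 0, -1],
    [0, 0, -0.4, 0, -1],
    [0, 0, -0.6, 0, -1],
    [-0.2, -0.2, -0.8, 0, -1],
    [-0.4, 0.0, -0.9, 0, -1],
    [-0.6, 0, -0.9, 0, -1],
    [-0.8, 0, -0.9, 0, -1],
    [-0.8, 0, -0.9, 0, -1]
  ]
}}

```text
t: 25.25
position: [591.9, -460.0, 200.4]
orientation: [0.002, 0.784, 0.62, -0.0]
ft_force: [-0.2, 0.1, -0.8]
finger_gap: 85.3
```

```bash
python3 - <<'E'
from h import *
C={n:cam(n) for n in("top","side")}
for t,z in (("big_tin",54),("tray",10)):
    for r in bot.regions_of(t,"top")[:2]:
        ys,xs=np.nonzero(r["region"]); print(t,round(r["p"],2),atz(C["top"],(xs.mean(),ys.mean()),z)[:2].round(1))
print(bot.get_state()["position"],bot.get_state()["t"])
A=cv2.resize(C["side"]["frame"][130:270,205:395],(760,560),interpolation=cv2.INTER_CUBIC)
B=cv2.resize(C["top"]["frame"][80:260,190:450],(390,270))
o=np.vstack([cv2.resize(A,(450,332)),cv2.copyMakeBorder(cv2.resize(B,(385,266)),0,0,0,65,0)])
cv2.imwrite("pics/s8.png",o)
E
```

```text
big_tin 0.64 [ 628.7 -294. ]
tray 0.9 [ 626.1 -294.6]
[ 593.47182723 -453.59038732  198.96093414] 25.45
```

View pics/s8.png

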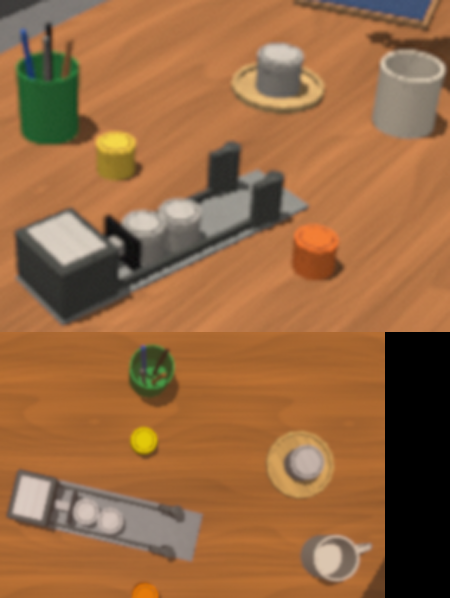

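The big tin stands upright in the tray, both small tins stand in the channel, and nothing else has moved. Handing in.

```bash
python3 -c "
from bench import bot
print(bot.sign_off())"
```

```text
the job is handed in; nothing more can be done
None
```

The big tin is out of the feeder and standing upright in the round wooden tray. I handed the job in at about 25 s of the 62 s allowed; the robot reports no verdict.

- **Push:** I nudged the tin back about 42 mm with the shut gripper. The row slid at about 3 to 6 N. The force then rose to about 11 N and the tip all but stopped; I held it there for 0.5 s. That is above the 7.5 N needed and below the 18 N at which tins dent. I took this as the end stop, since the stop itself cannot be seen. The force was read at the wrist only at the end of each step.
- **Lift and placing:** I gripped the tin at 25 N, drew it 5 mm towards the mouth and lifted it. I set it down gently in the tray, with about 5 N of contact.
- **Last pictures:** Both small tins stand in the channel. The mug, the pen cup and the orange and yellow look-alikes appear where they were. The calculator was outside the last crops, but the arm never went near it. The arm is clear of everything.
- **Disagreement:** The last camera fix put the tray 4 to 5 mm from where I first measured it. The tin partly covered it in that picture, and the tin is still well inside the rim.

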